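# Push the brass plug out of a cooling manifold

## Robot

A 6-joint arm with a two-finger parallel gripper is mounted at the origin on the work surface. World frame = base frame: x ahead of the robot, y to its left, z up, the work surface at z = 0. Lengths are in m, angles in degrees, forces in N, time in s.
With the tool pointing down it reaches from about 0.3 to 0.75 m from the base axis. Payload 8.5 kg.
Tool frame: the origin (TCP) lies midway between the tips of the shut fingers; the grasp point (between the pads) lies 19 mm behind it; y points along the fingers, x is the direction in which the jaws open and shut, and the axes are right-handed (so a half turn about y gives the same grasp; the last joint's range is limited). The gripper opens to 85 mm and grips with 20 to 120 N. Pads are 22 mm wide; open, the fingers measure 114 mm over their backs; the gripper's body (76 mm by 85 mm) begins 54 mm behind the grasp point. The pads swing forward as they close: fully open they stand 13 mm farther back than shut.
Start: joints at [-12.336, 21.807, 74.336, -0, 83.858, -12.336], TCP at [0.55, 0, 0.231] pointing down, gripper open.
Joint ranges: [-178.18, 178.18], [-50.72, 133.34], [12.68, 142.11], [-81.47, 261.47], [9.98, 163.14], [-165.26, 165.26]. Speed limits (degrees/s): [136.94, 136.94, 180, 180, 180, 180].

## Interface

Orientations are given as a 3x3 rotation matrix whose columns are the frame's x, y, z axes.
In Python, from rig import env gives the robot as it stands.
- The arm moves only by the tool carry_out, never from a script. Its argument "plan" is a list of rows, each a list of 3 entries, a list of its own where there are three numbers: the shift along the tool's x, y, z in m, then the turn, a rotation vector about the tool's x, y, z in degrees, then the finger opening in m, from 0 to 0.0854. In form: [[[dx, dy, dz], [ax, ay, az], jaw], ...]. A call has 1 to 8 rows; each row shifts and turns the commanded pose from where the row before left it, along the tool's axes as they then stand; what a row does not reach is not made up. A row lasts 1/8 s, in which the tool goes at most 62.5 mm and 10.7 degrees, less where a joint would pass 70% of its speed; a pose out of reach is approached as far as the arm can. A call is refused whole if a number of a shift passes 0.0625 or a number of a turn 10.7, either way. A call with a gripper value outside its range is refused whole. The fingers move at their own pace and stop on an object; "force" is the grip in N (left out, the last holds). Time passes only in rows, so rows that do not move let the fingers close. It gives the time, the measured TCP pose, the force and the opening at its end, in the units of the state.
- env.observe(): the state, without advancing time (a new reading comes with each control period).
- env.get_image(name): name is "scene" or "side" or "wrist"; returns a dict with "image" (480x640x3 uint8, red, green, blue), "vfov" (degrees; the focal length in pixels is half the picture's height over the tangent of half this angle, whatever the lens; pixels are square), "cx", "cy" (the principal point, pixels), "k1" (the pictures are not rectified: a ray, as slopes to the right and down, at radius r is drawn at 1 + k1 r^2 times it, then the intrinsics apply), "rvec" (rotation vector, rad) and "tvec" (3), from world to camera coordinates, as OpenCV has them; the wrist camera has in their place "tool_from_camera" (4x4, takes a point from camera to tool coordinates, whose origin is the TCP and whose axes are the tool frame's). Camera axes: x right, y down, z forward; pixel columns grow to the right and rows downward; lengths in m; the calibration is good to about 2 mm. A picture is of the moment at which its call begins: read the wrist's pose just before it. There is no depth.
- env.close_job(): hands the job in, once; it reports no verdict.
Trained networks look in a picture, given as the dict that the camera call returned (one of the last four; its "shot" number tells which), for a name from the list of things; names that differ only in an ending like _2 or _b are one class to them, and where a whole thing is asked for, a point or a joint stands for the part that bears it (a point fixed in the world has none). Each returns a list of dicts, best first, with "conf" (0 to 1); they miss things now and then, are a little off and sometimes report something else, mostly with a low value. They report only what shows in the picture. A call takes as long as a camera call.
- env.outline_of(target, picture): "mask" (480x640 bool, what is visible of it) and "pixel" ([row, column] in pixels, amid what is visible of it).
The state is a dict: "time_s": time; "q": joint angles; "qvel": joint speeds; "joint_efforts": joint torques, N m; "position": TCP position; "tool_rot": TCP orientation; "ft_force": force on the tool from outside, world axes, zero at the start; "wrist_torque": the same for the moment, N m; "grip_width": finger opening in m.
Only numpy, scipy, OpenCV 4.12 (cv2) and the standard library are available. Lean on these libraries where they do the work, as an engineer would, in place of code of your own. Each camera call takes 0.05 s, during which the arm holds its last target.

## Task

The brass plug sits flush in one of the two white manifold blocks. Set that block down over the slim upright pin, so that the pin goes in through the hole in the block's underside and pushes the plug up. Leave the block sitting flat on the pin's base, lift the plug out and lay it flat in the shallow tray.

Things in the scene. Friction and masses are not known exactly. Their poses are not given: they have to be found in the camera images.
- block: White plastic block 84 x 60 mm, 40 mm tall, loose, 0.2-0.4 kg, holding the plug. Origin: centre of its underside; x along the 84, y along the 60, z up. Centred: a 45.5 mm recess, 25 mm deep, open at the top; under it a 15 mm floor with a 34 mm access hole through to the underside. A like block with an empty (dark) recess is not wanted. Nothing near the work is taller than 45 mm.
- plug: Round solid brass plug, 44 mm in diameter, 25 mm tall, 0.1 to 0.2 kg, sitting loose in the block's recess, its top flush with the block's top. Origin: centre of its underside (at the start 15 mm above the block's underside); z along its axis, up.
- pin_stand: Fixed stand: round base 110 mm wide, 10 mm thick, with a central upright steel pin, 14 mm wide, rising 31 mm above the base. Origin: under the pin, at bench level; z up. A block set over it rests on the base, with its plug 16 mm proud of the block and 9 mm still in the recess. A like base with a fat low stub (40 mm wide, 12 mm high) is not wanted.
- tray: Shallow white plastic tray, fixed, outside 130 x 150 mm (x, y), rim 12 mm high, walls and floor about 4 mm thick. Origin: centre of its underside, on the bench; z up.

How it is judged (in metres and radians):
On the way:
1. the block sits over the pin, flat on the stand's base, and the pin has pushed the plug up at least 12 mm out of the recess (horizontal distance between block and pin_stand below 0.014 m and z of block in the frame of pin_stand below 0.015 m and angle between block's own z axis and vertical below 0.17 rad and z of plug in the frame of block above 0.027 m and horizontal distance between plug and block below 0.006 m), for 0.2 s.
At the end, for the whole second after the job is handed in: The plug lies flat (within 10 degrees, on either face) and at rest on the floor of the tray, inside its rim; the block sits at rest on the pin stand's base, flat within 10 degrees and within 5 mm of the base in height, with the pin in its hole (centres within 14 mm) (x of plug in the frame of tray between -0.05 and 0.05 m and y of plug in the frame of tray between -0.06 and 0.06 m and z of plug in the frame of tray below 0.035 m and angle between the z axis of plug and the z axis of tray, either way round below 0.17 rad and linear speed of each of plug, block below 0.02 m/s and horizontal distance between block and pin_stand below 0.014 m and z of block in the frame of pin_stand below 0.015 m and angle between block's own z axis and vertical below 0.17 rad); the robot touches nothing.
It also fails if it takes over 54 s, if anything falls off the work surface, if the arm or the gripper's body presses on something with over 40 N, if the wrist force passes 120 N, or if a joint passes its speed limit or range.

## Working session

There is one attempt and no reset: what is moved stays moved. The work goes in short steps, Python scripts to look and compute and a tool call to move; the robot and the scene stay as the last step left them, time stands still between calls to the robot, and variables do not carry over. Pictures are saved under pics/ and viewed, and the job is handed in when it is done.

Besides the shell and the picture viewer there is one more tool, called as name(argument=value, ...) on one line, values as JSON. carry_out: Moves the arm, as the interface text tells. Its arguments: {"type":"object","properties":{"plan":{"type":"array","items":{"type":"array"}},"force":{"type":"number"}},"required":["plan"]}

```bash
ls; mkdir -p pics; python3 - <<'E'
from rig import env
import cv2
s=env.observe()
print({k:s[k] for k in ('time_s','position','tool_rot','grip_width')})
for n in ('scene','side','wrist'):
    p=env.get_image(n)
    cv2.imwrite(f'pics/{n}0.png',p['image'][:,:,::-1])
    print(n,{k:v for k,v in p.items() if k!='image'})
    for t in ('block','plug','pin_stand','tray'):
        for d in env.outline_of(t,p): print(t,d['conf'],d['pixel'],d['mask'].sum())
E
```

```text
pics
{'time_s': 0.0, 'position': array([5.49694139e-01, 5.98635399e-05, 2.30702554e-01]), 'tool_rot': array([[ 9.99998957e-01, -1.44450981e-03,  5.30170171e-06],
       [-4.83553994e-06,  3.22716075e-04,  9.99999948e-01],
       [-1.44451145e-03, -9.99998905e-01,  3.22708754e-04]]), 'grip_width': 0.08565493843481599}
scene {'vfov': 52.07912463007274, 'cx': 318.2858115662619, 'cy': 248.0054629429784, 'k1': -0.014959736477767452, 'rvec': array([ 1.82717181,  1.9797211 , -0.59641271]), 'tvec': array([ 0.04135711, -0.44499985,  1.3464336 ]), 'shot': 1}
block 0.94 [208.0, 464.6] 1008
plug 0.68 [197.3, 473.6] 207
pin_stand 0.73 [278.7, 269.5] 2033
tray 0.76 [197.0, 195.2] 3266
side {'vfov': 55.40958548724097, 'cx': 321.71020041028845, 'cy': 233.05336375977626, 'k1': -0.006699238086255376, 'rvec': array([ 0.16746415, -2.9191018 ,  1.03317278]), 'tvec': array([0.51601475, 0.06063256, 0.87736955]), 'shot': 2}
block 0.3 [201.3, 277.6] 1707
plug 0.71 [202.7, 277.6] 1637
pin_stand 0.63 [205.7, 278.9] 1742
tray 0.7 [147.4, 377.5] 2506
wrist {'vfov': 59.29026003084414, 'cx': 319.54576980550246, 'cy': 241.98120298816545, 'k1': -0.03517971221496152, 'tool_from_camera': array([[ 9.99999920e-01, -3.30875950e-04, -2.24204296e-04,
        -4.56893880e-04],
       [ 1.14827970e-04, -2.99468052e-01,  9.54106321e-01,
        -1.41630948e-01],
       [-3.82832859e-04, -9.54106271e-01, -2.99467990e-01,
         7.62554743e-02],
       [ 0.00000000e+00,  0.00000000e+00,  0.00000000e+00,
         1.00000000e+00]]), 'shot': 3}
pin_stand 0.8 [282.9, 397.5] 10086
tray 0.61 [431.1, 218.7] 4477
```

View pics/scene0.png

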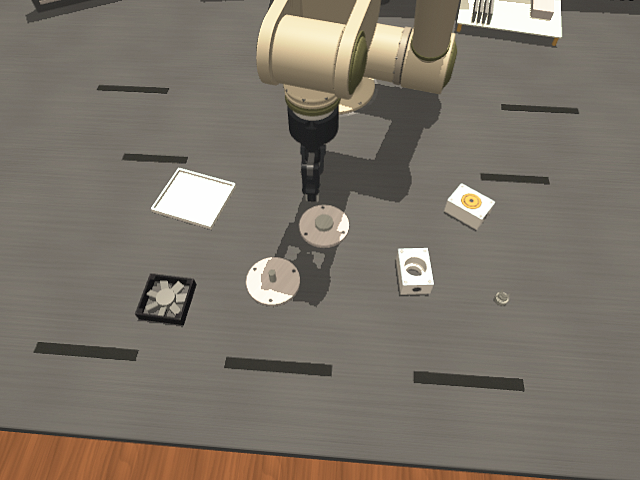

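View pics/side0.png

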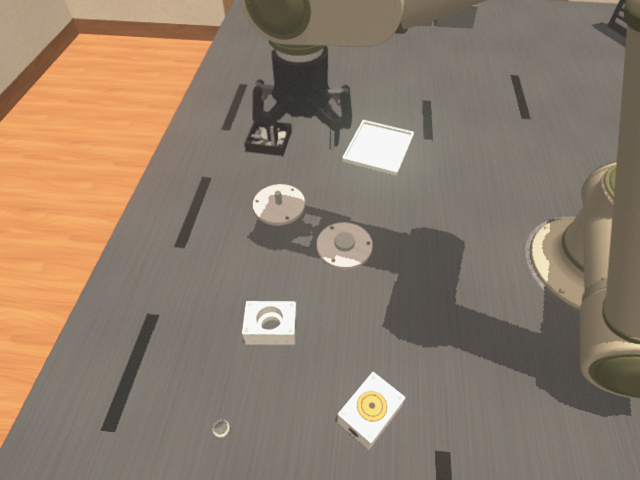

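View pics/wrist0.png

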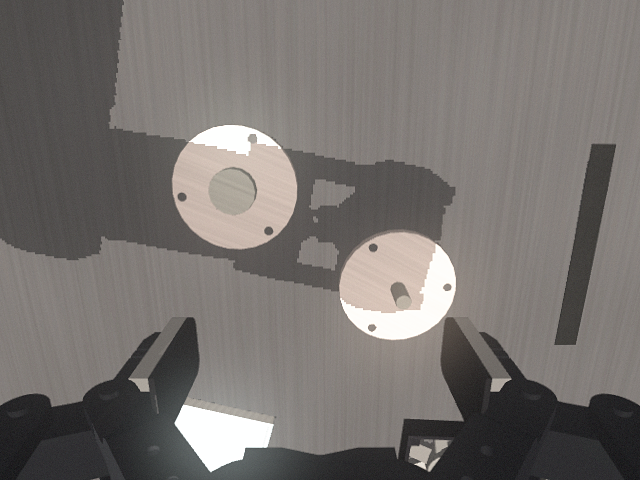

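```bash
cat > h.py <<'E'
import numpy as np, cv2
from rig import env
def K(p):
    f=240/np.tan(np.radians(p['vfov']/2)); return np.array([[f,0,p['cx']],[0,f,p['cy']],[0,0,1.]]), np.array([p['k1'],0,0,0,0.])
def ext(p,s=None):
    if 'rvec' in p:
        return cv2.Rodrigues(np.array(p['rvec']))[0], np.array(p['tvec'])
    T=np.eye(4);T[:3,:3]=s['tool_rot'];T[:3,3]=s['position']
    C=np.linalg.inv(T@p['tool_from_camera']); return C[:3,:3],C[:3,3]
def proj(p,X,s=None):
    R,t=ext(p,s);k,d=K(p)
    return cv2.projectPoints(np.array(X,float).reshape(-1,1,3),cv2.Rodrigues(R)[0],t,k,d)[0].reshape(-1,2)
def back(p,uv,z,s=None):
    R,t=ext(p,s);k,d=K(p)
    n=cv2.undistortPoints(np.array(uv,float).reshape(-1,1,2),k,d).reshape(-1,2)
    D=np.c_[n,np.ones(len(n))]@R; c=-R.T@t
    return c+D*((z-c[2])/D[:,2])[:,None]
def rect(p,x0,x1,y0,y1,z,res=0.001,s=None):
    # rows: x from x1 down to x0 ; columns: y from y1 to y0
    xs=np.arange(x1,x0,-res);ys=np.arange(y1,y0,-res)
    X,Y=np.meshgrid(xs,ys,indexing='ij')
    uv=proj(p,np.c_[X.ravel(),Y.ravel(),np.full(X.size,z)],s).astype(np.float32).reshape(*X.shape,2)
    return cv2.remap(p['image'],uv[...,0],uv[...,1],cv2.INTER_LINEAR)
E
python3 - <<'E'
from h import *
for n in ('scene','side'):
    p=env.get_image(n)
    uv={'scene':dict(block=(471,201),pin=(272,281),tray=(195,197)),'side':dict(block=(372,406),pin=(278,205),tray=(379,147))}[n]
    zs=dict(block=.04,pin=.01,tray=.01)
    for k,v in uv.items(): print(n,k,back(p,[v],zs[k]).round(4))
    for t in ('plug','pin_stand','tray','block'):
        for d in env.outline_of(t,p):
            r=d['pixel'];print(t,d['conf'],back(p,[r[::-1]],.04 if t in('plug','block') else .01).round(4))
E
```

```text
scene block [[0.4104 0.328  0.04  ]]
scene pin [[ 0.6264 -0.0843  0.01  ]]
scene tray [[ 0.4219 -0.2898  0.01  ]]
plug 0.51 [[0.407  0.3331 0.04  ]]
pin_stand 0.63 [[ 0.6316 -0.0822  0.01  ]]
tray 0.89 [[ 0.4198 -0.2943  0.01  ]]
side block [[0.4068 0.3294 0.04  ]]
side pin [[ 0.621  -0.0761  0.01  ]]
side tray [[ 0.4164 -0.2861  0.01  ]]
plug 0.71 [[0.4027 0.3241 0.04  ]]
pin_stand 0.89 [[ 0.6254 -0.079   0.01  ]]
tray 0.87 [[ 0.4262 -0.2785  0.01  ]]
block 0.81 [[0.4157 0.3519 0.04  ]]
```

```bash
python3 - <<'E'
from h import *
o=[]
for n in ('scene','side'):
    p=env.get_image(n)
    a=rect(p,.34,.48,.26,.40,.04,.0005); b=rect(p,.55,.69,-.15,-.01,.01,.0005)
    for im,c0 in((a,None),):
        g=cv2.inRange(im,(185,185,185),(255,255,255))
        y=((im[...,0].astype(int)-im[...,2])>60)
        yy=np.argwhere(y).mean(0); print(n,'plug',.48-yy[0]*.0005,.40-yy[1]*.0005)
    o.append(np.hstack([a,b]))
cv2.imwrite('pics/rect1.png',np.vstack(o)[:,:,::-1])
E
```

```text
scene plug 0.4095778473514977 0.32767253342359115
side plug 0.4075593019315486 0.3287744832260251
```

View pics/rect1.png

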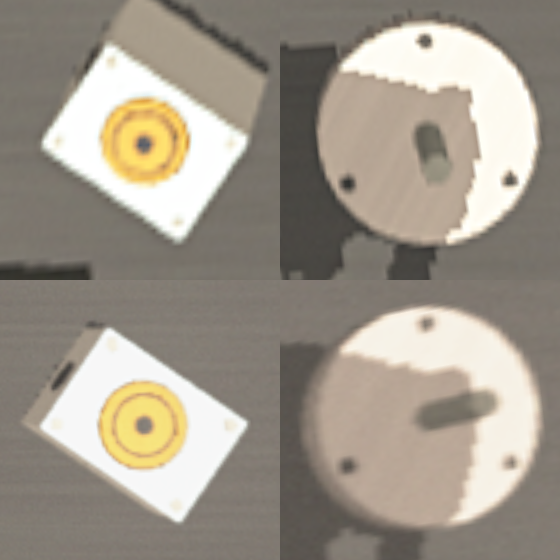

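carry_out(plan=[[[-0.0202,0,0.047],[0,0,0],0.085],[[-0.0202,0,0.047],[0,0,0],0.085],[[-0.0202,0,0.047],[0,0,0],0.085],[[-0.0202,0,0.047],[0,0,0],0.085],[[-0.0202,0,0.047],[0,0,0],0.085],[[-0.0202,0,0.047],[0,0,0],0.085],[[-0.0202,0,0.0465],[0,0,0],0.085],[[0,0,0],[0,8,0],0.085]], force=50)

```text
time_s: 2.35
position: [0.407, 0.331, 0.2313]
tool_rot: [[0.99, -0.0, 0.138], [-0.138, 0.0, 0.99], [-0.0, -1.0, 0.0]]
ft_force: [-0.0, -0.8, 0.6]
grip_width: 0.0847
```

carry_out(plan=[[[0,0.02,0],[0,8.5,0],0.085],[[0,0.02,0],[0,9,0],0.085],[[0,0.02,0],[0,9,0],0.085],[[0,0,0],[0,0,0],0.085],[[0,0,0],[0,0,0],0.085]])

```text
time_s: 2.98
position: [0.4089, 0.3287, 0.1722]
tool_rot: [[0.826, 0.001, 0.564], [-0.564, 0.001, 0.826], [0.001, -1.0, 0.001]]
ft_force: [-0.3, 0.0, 0.5]
grip_width: 0.0855
```

```bash
python3 - <<'E'
from h import *
s=env.observe();p=env.get_image('wrist')
im=p['image'].copy()
c,sn=np.cos(np.radians(55.5)),np.sin(np.radians(55.5))
for x,y in((.042,.03),(.042,-.03),(-.042,-.03),(-.042,.03),(0,0)):
    q=proj(p,[[.4085+c*x-sn*y,.3285+sn*x+c*y,.04]],s)[0]; cv2.circle(im,tuple(int(v) for v in q),5,(255,0,0),2)
q=proj(p,[[*s['position'][:2],.04]],s)[0];cv2.circle(im,tuple(int(v) for v in q),5,(0,0,255),-1)
cv2.imwrite('pics/w1.png',im[:,:,::-1])
E
```

```text
(no output)
```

View pics/w1.png

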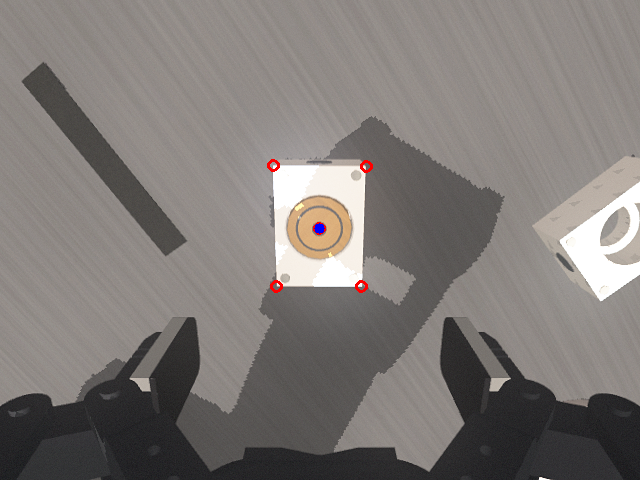

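carry_out(plan=[[[0,0.04,0],[0,0,0],0.085],[[0,0.04,0],[0,0,0],0.085],[[0,0.04,0],[0,0,0],0.085],[[0,0.03,0],[0,0,0],0.085],[[0,0.016,0],[0,0,0],0.085],[[0,0,0],[0,0,0],0.085]])

```text
time_s: 3.78
position: [0.4087, 0.3285, 0.0051]
tool_rot: [[0.825, -0.001, 0.565], [-0.565, -0.0, 0.825], [-0.0, -1.0, -0.001]]
ft_force: [0.1, 0.2, 0.1]
grip_width: 0.0846
```

carry_out(plan=[[[0,0,0],[0,0,0],0.05],[[0,0,0],[0,0,0],0.04],[[0,0,0],[0,0,0],0.04],[[0,0,0],[0,0,0],0.04],[[0,0,0],[0,0,0],0.04],[[0,0,0],[0,0,0],0.04]])

```text
time_s: 4.53
position: [0.4092, 0.3289, 0.0067]
tool_rot: [[0.824, 0.002, 0.566], [-0.566, 0.001, 0.824], [0.001, -1.0, 0.002]]
ft_force: [-0.4, -1.0, 6.7]
grip_width: 0.0592
```

carry_out(plan=[[[0,-0.01,0],[0,0,0],0.04],[[0,-0.025,0],[0,0,0],0.04],[[0,-0.03,0],[0,0,0],0.04],[[0,-0.035,0],[0,0,0],0.04],[[0,0,0],[0,0,0],0.04],[[0,0,0],[0,0,0],0.04]])

```text
time_s: 5.28
position: [0.4079, 0.3281, 0.1044]
tool_rot: [[0.824, -0.002, 0.566], [-0.566, -0.001, 0.824], [-0.001, -1.0, -0.002]]
ft_force: [-0.4, 0.2, -4.3]
grip_width: 0.0593
```

```bash
python3 - <<'E'
from h import *
for n in ('side','wrist'):
    p=env.get_image(n); cv2.imwrite(f'pics/{n}2.png',p['image'][:,:,::-1])
E
```

```text
(no output)
```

View pics/side2.png

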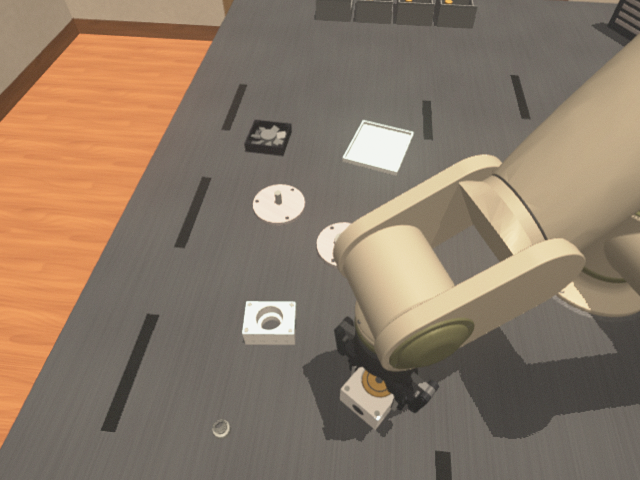

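View pics/wrist2.png

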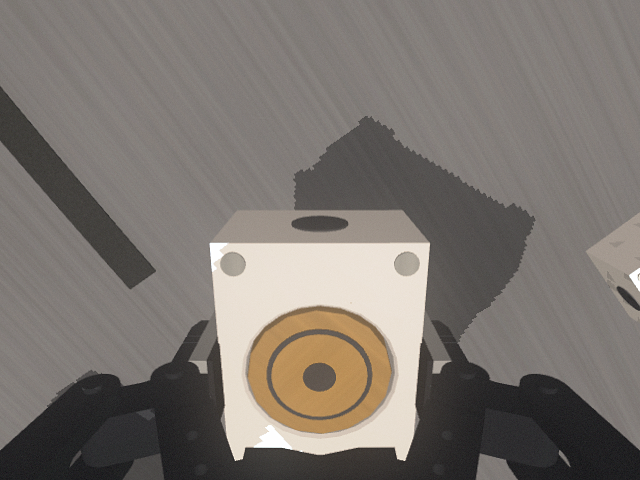

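carry_out(plan=[[[0.02,0,-0.0107],[0,0,0],0.04],[[0.035,0,-0.0187],[0,0,0],0.04],[[0.035,0,-0.0187],[0,0,0],0.04],[[0.035,0,-0.0187],[0,0,0],0.04],[[0.035,0,-0.0187],[0,0,0],0.04],[[0.035,0,-0.0187],[0,0,0],0.04],[[0.035,0,-0.0187],[0,0,0],0.04],[[0.035,0,-0.0187],[0,0,0],0.04]])

```text
time_s: 6.38
position: [0.5468, 0.0605, 0.1041]
tool_rot: [[0.824, -0.002, 0.567], [-0.567, 0.0, 0.824], [-0.002, -1.0, -0.001]]
ft_force: [0.9, 0.8, -3.8]
grip_width: 0.059
```

carry_out(plan=[[[0.035,0,-0.0187],[0,0,0],0.04],[[0.035,0,-0.0187],[0,0,0],0.04],[[0.035,0,-0.0187],[0,0,0],0.04],[[0.03,0,-0.016],[0,0,0],0.04],[[0.01,0,-0.005],[0,0,0],0.04],[[0,0,0],[0,0,0],0.04],[[0,0,0],[0,0,0],0.04]])

```text
time_s: 7.25
position: [0.622, -0.0828, 0.1049]
tool_rot: [[0.825, -0.001, 0.566], [-0.566, 0.001, 0.825], [-0.001, -1.0, -0.0]]
ft_force: [0.6, 0.6, -3.6]
grip_width: 0.0594
```

```bash
python3 - <<'E'
from h import *
print(env.observe()['q'])
for n in ('side','scene','wrist'):
    p=env.get_image(n); cv2.imwrite(f'pics/{n}3.png',p['image'][:,:,::-1])
E
```

```text
[-1.83816266e+01  3.56830239e+01  7.18554341e+01  1.17264117e-02
  7.25416401e+01  1.60587219e+01]
```

View pics/side3.png

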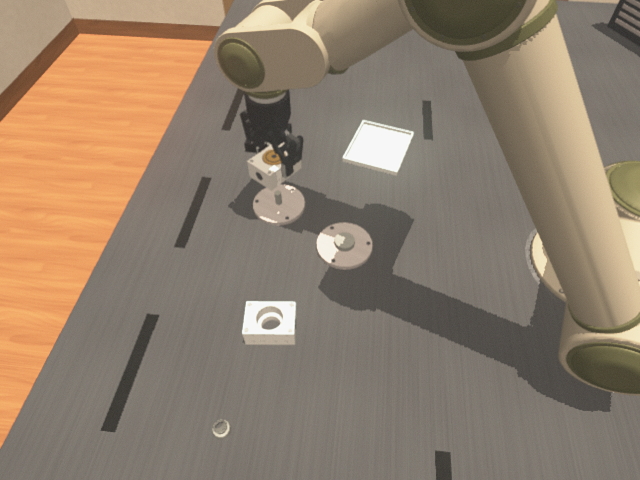

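View pics/scene3.png

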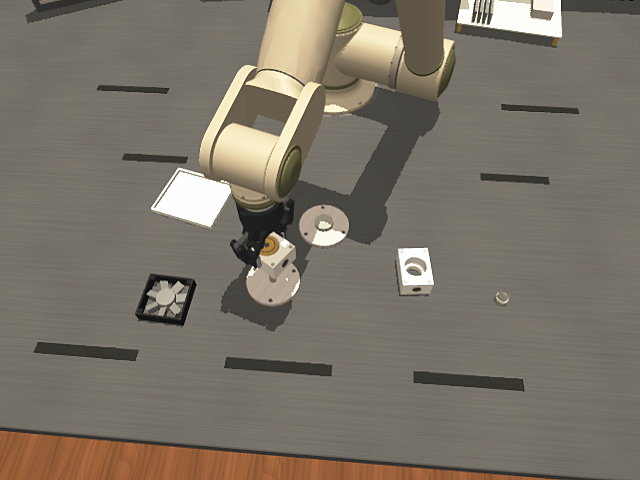

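View pics/wrist3.png

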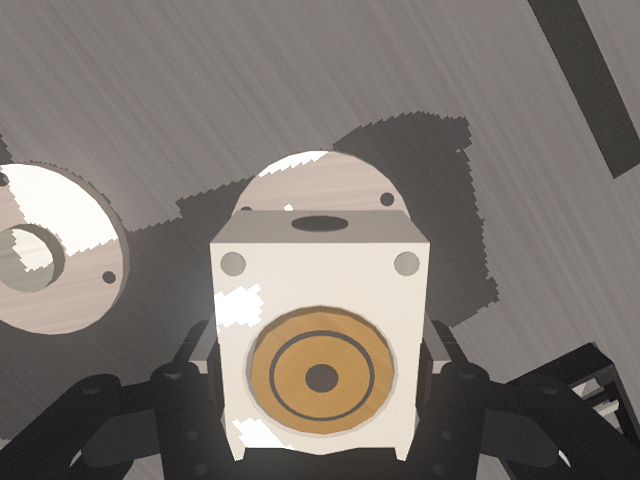

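carry_out(plan=[[[0,0.02,0],[0,0,0],0.04],[[0,0.02,0],[0,0,0],0.04],[[0,0.015,0],[0,0,0],0.04],[[0,0.005,0],[0,0,0],0.04],[[0,0.005,0],[0,0,0],0.04],[[0,0.005,0],[0,0,0],0.04],[[0,0,0],[0,0,0],0.04]])

```text
time_s: 8.28
position: [0.6225, -0.084, 0.0352]
tool_rot: [[0.824, -0.0, 0.566], [-0.566, 0.0, 0.824], [-0.0, -1.0, -0.0]]
ft_force: [0.3, 0.2, -3.9]
grip_width: 0.059
```

carry_out(plan=[[[0,0.005,0],[0,0,0],0.04],[[0,0.005,0],[0,0,0],0.04],[[0,0.004,0],[0,0,0],0.04],[[0,0.002,0],[0,0,0],0.04],[[0,0,0],[0,0,0],0.04]])

```text
time_s: 8.9
position: [0.6226, -0.084, 0.0192]
tool_rot: [[0.824, -0.0, 0.566], [-0.566, 0.0, 0.824], [-0.0, -1.0, -0.0]]
ft_force: [0.2, -0.3, -2.3]
grip_width: 0.0589
```

Plug has been picked up by the pin (the load dropped from 3.9 N to 2.3 N). Next come the last few millimetres.

carry_out(plan=[[[0,0.0015,0],[0,0,0],0.04],[[0,0.0015,0],[0,0,0],0.04],[[0,0,0],[0,0,0],0.04],[[0,0,0],[0,0,0],0.04]])

```text
time_s: 9.4
position: [0.6227, -0.084, 0.0167]
tool_rot: [[0.824, 0.0, 0.566], [-0.566, -0.0, 0.824], [0.0, -1.0, 0.0]]
ft_force: [-2.4, -0.1, 3.8]
grip_width: 0.0598
```

```bash
python3 - <<'E'
from h import *
p=env.get_image('wrist'); cv2.imwrite(f'pics/wrist4.png',p['image'][:,:,::-1])
print(env.observe()['ft_force'])
E
```

```text
[-1.99533564  0.85200059  4.35478194]
```

View pics/wrist4.png

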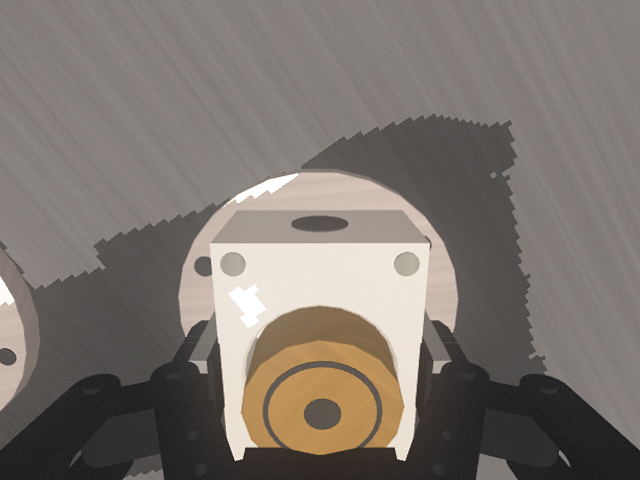

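carry_out(plan=[[[0,0,0],[0,0,0],0.065],[[0,0,0],[0,0,0],0.075],[[0,0,0],[0,0,0],0.085],[[0,0,0],[0,0,0],0.085],[[0,-0.03,0],[0,0,0],0.085],[[0,-0.05,0],[0,0,0],0.085],[[0,-0.05,0],[0,0,0],0.085],[[0,0,0],[0,0,0],0.085]])

```text
time_s: 10.45
position: [0.6242, -0.0844, 0.1506]
tool_rot: [[0.824, 0.008, 0.566], [-0.566, -0.003, 0.824], [0.008, -1.0, 0.002]]
ft_force: [-0.2, 0.2, 0.2]
grip_width: 0.0849
```

```bash
python3 - <<'E'
from h import *
s=env.observe();p=env.get_image('wrist');im=p['image'].copy()
a=rect(p,.55,.69,-.15,-.01,.066,.0005,s)
y=((a[...,0].astype(int)-a[...,2])>60);ys=np.argwhere(y)
b=rect(p,.55,.69,-.15,-.01,.05,.0005,s)
cv2.imwrite('pics/w5.png',np.hstack([cv2.resize(im,(373,280)),a,][:2])[:,:,::-1] )
cv2.imwrite('pics/w5b.png',np.hstack([a,b])[:,:,::-1])
cv2.imwrite('pics/w5c.png',im[:,:,::-1])
p=env.get_image('side');cv2.imwrite('pics/s5.png',cv2.resize(p['image'][100:340,160:480],None,fx=2,fy=2)[:,:,::-1])
E
```

```text
(no output)
```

View pics/w5b.png

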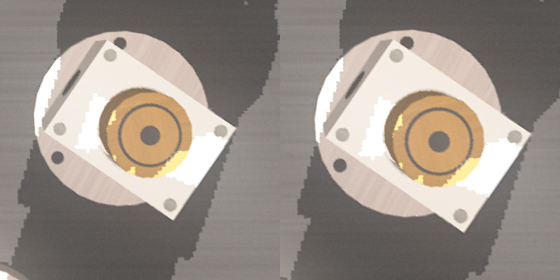

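View pics/w5c.png

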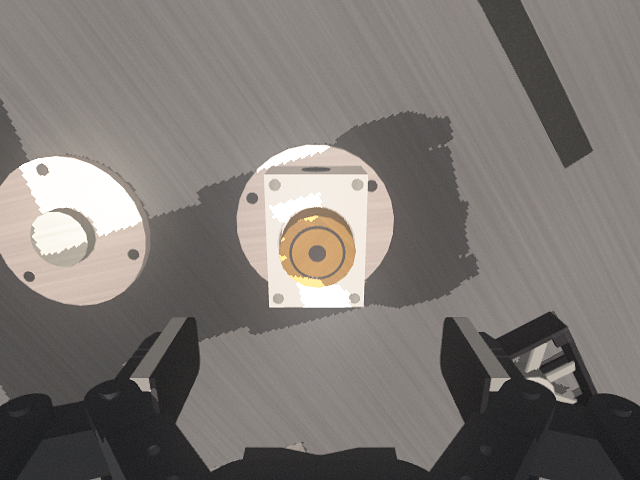

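View pics/s5.png

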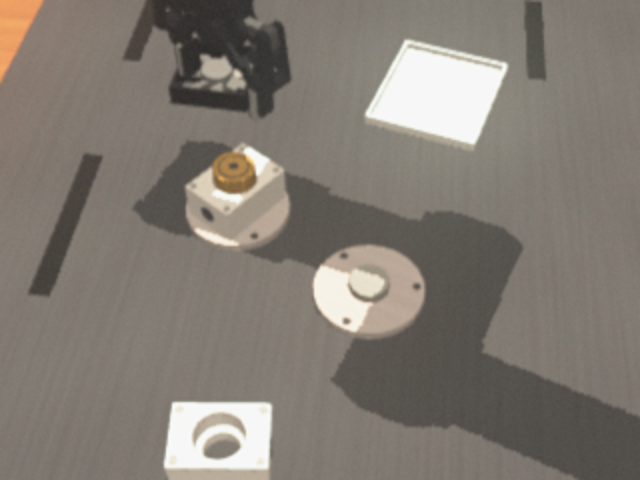

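carry_out(plan=[[[0,0.03,0],[0,0,0],0.085],[[0,0.03,0],[0,0,0],0.07],[[0,0.02,0],[0,0,0],0.06],[[0,0.01,0],[0,0,0],0.055],[[0,0.004,0],[0,0,0],0.055],[[0,0,0],[0,0,0],0.055],[[0,0,0],[0,0,0],0.055]])

```text
time_s: 11.42
position: [0.6229, -0.084, 0.053]
tool_rot: [[0.824, 0.001, 0.566], [-0.566, -0.0, 0.824], [0.001, -1.0, 0.0]]
ft_force: [-0.1, 0.0, -0.5]
grip_width: 0.0555
```

```bash
python3 - <<'E'
from h import *
for n in ('wrist','side'):
    p=env.get_image(n);im=p['image']
    if n=='side': im=cv2.resize(im[140:260,200:360],None,fx=5,fy=5)
    cv2.imwrite(f'pics/{n}6.png',im[:,:,::-1])
E
```

```text
(no output)
```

View pics/wrist6.png

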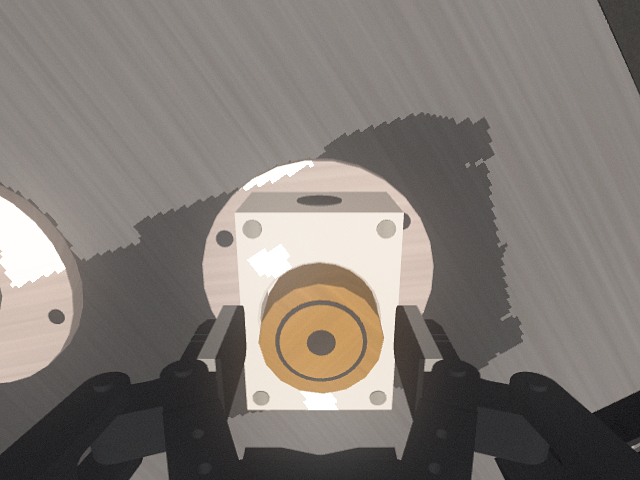

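View pics/side6.png

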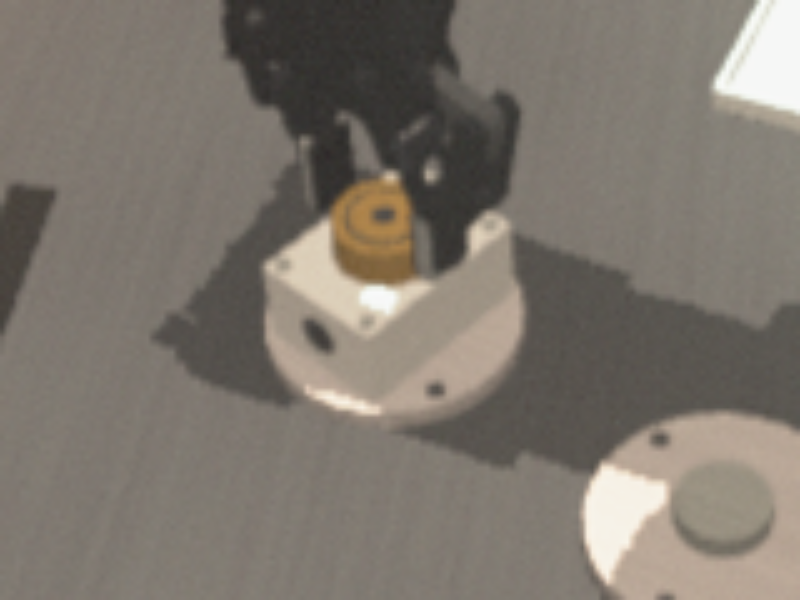

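carry_out(plan=[[[0,0,0],[0,0,0],0.045],[[0,0,0],[0,0,0],0.035],[[0,0,0],[0,0,0],0.03],[[0,0,0],[0,0,0],0.03],[[0,0,0],[0,0,0],0.03],[[0,0,0],[0,0,0],0.03]], force=50)

```text
time_s: 12.28
position: [0.6228, -0.0841, 0.0531]
tool_rot: [[0.824, 0.001, 0.566], [-0.566, -0.0, 0.824], [0.001, -1.0, 0.0]]
ft_force: [-1.6, 0.1, 6.5]
grip_width: 0.0418
```

carry_out(plan=[[[0,-0.005,0],[0,0,0],0.03],[[0,-0.005,0],[0,0,0],0.03],[[0,-0.01,0],[0,0,0],0.03],[[0,-0.02,0],[0,0,0],0.03],[[0,-0.02,0],[0,0,0],0.03],[[0,-0.02,0],[0,0,0],0.03],[[0,0,0],[0,0,0],0.03]])

```text
time_s: 13.15
position: [0.6232, -0.0841, 0.1341]
tool_rot: [[0.824, 0.003, 0.566], [-0.566, -0.001, 0.824], [0.003, -1.0, 0.001]]
ft_force: [-0.1, -0.5, -1.2]
grip_width: 0.0413
```

```bash
python3 - <<'E'
from h import *
for n in ('wrist','side'):
    p=env.get_image(n);im=p['image']
    if n=='side': im=cv2.resize(im[100:260,180:380],None,fx=3.7,fy=3.7)
    cv2.imwrite(f'pics/{n}7.png',im[:,:,::-1])
E
```

```text
(no output)
```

View pics/wrist7.png

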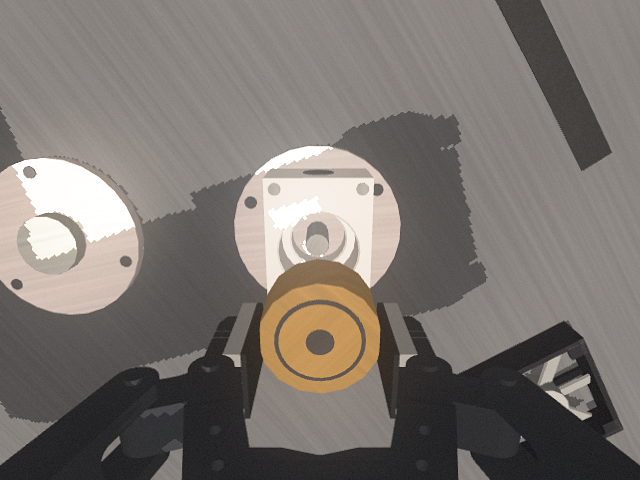

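View pics/side7.png

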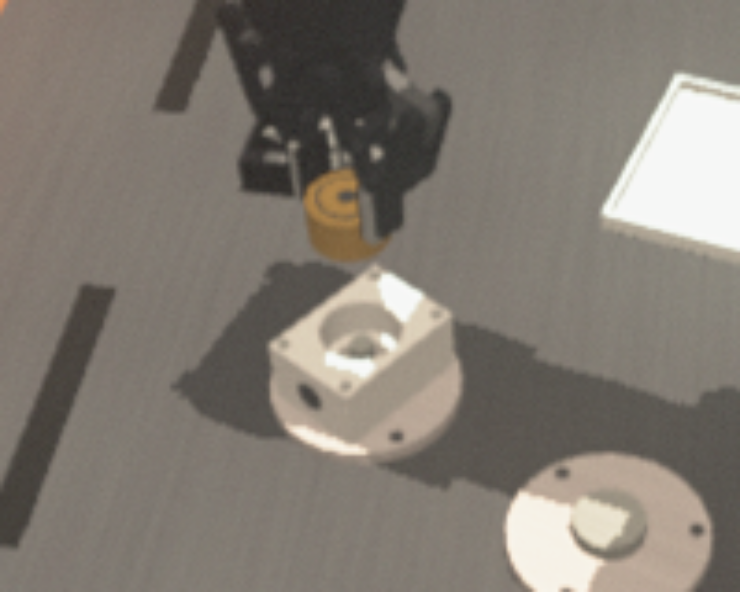

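carry_out(plan=[[[-0.005,0,-0.0264],[0,0,0],0.03],[[-0.0073,0,-0.04],[0,0,0],0.03],[[-0.0073,0,-0.04],[0,0,0],0.03],[[-0.0073,0,-0.04],[0,0,0],0.03],[[-0.0073,0,-0.04],[0,0,0],0.03],[[-0.0073,0,-0.04],[0,0,0],0.03],[[-0.0073,0,-0.04],[0,0,0],0.03],[[-0.0033,0,-0.018],[0,0,0],0.03]])

```text
time_s: 14.25
position: [0.4172, -0.2897, 0.1316]
tool_rot: [[0.823, -0.001, 0.568], [-0.568, 0.001, 0.823], [-0.002, -1.0, 0.0]]
ft_force: [0.4, 0.1, -0.7]
grip_width: 0.0418
```

carry_out(plan=[[[0,0,0],[0,0,0],0.03],[[0,0,0],[0,0,0],0.03]])

```text
time_s: 14.5
position: [0.4192, -0.2881, 0.1321]
tool_rot: [[0.825, -0.0, 0.566], [-0.566, 0.001, 0.825], [-0.0, -1.0, 0.0]]
ft_force: [0.1, 1.2, -1.5]
grip_width: 0.0418
```

```bash
python3 - <<'E'
from h import *
for n in ('wrist','side'):
    s=env.observe();p=env.get_image(n);im=p['image'].copy()
    for h in (.004,):
        q=proj(p,[[*s['position'][:2],h]],s)[0];cv2.circle(im,tuple(int(v) for v in q),4,(255,0,0),2)
    if n=='side': im=cv2.resize(im[60:220,280:480],None,fx=3.7,fy=3.7)
    cv2.imwrite(f'pics/{n}8.png',im[:,:,::-1])
E
```

```text
(no output)
```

View pics/wrist8.png

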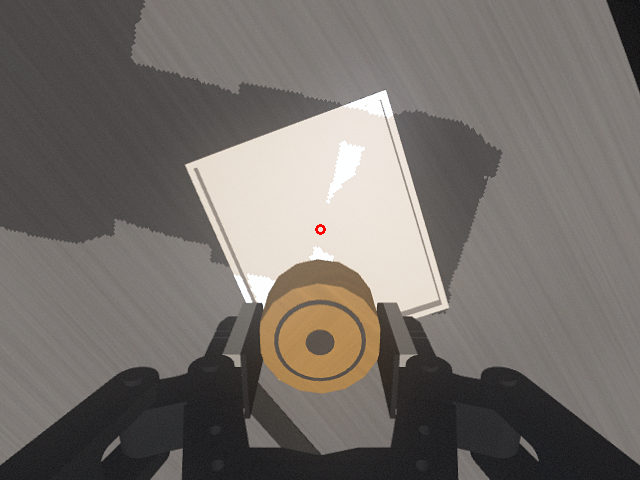

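View pics/side8.png

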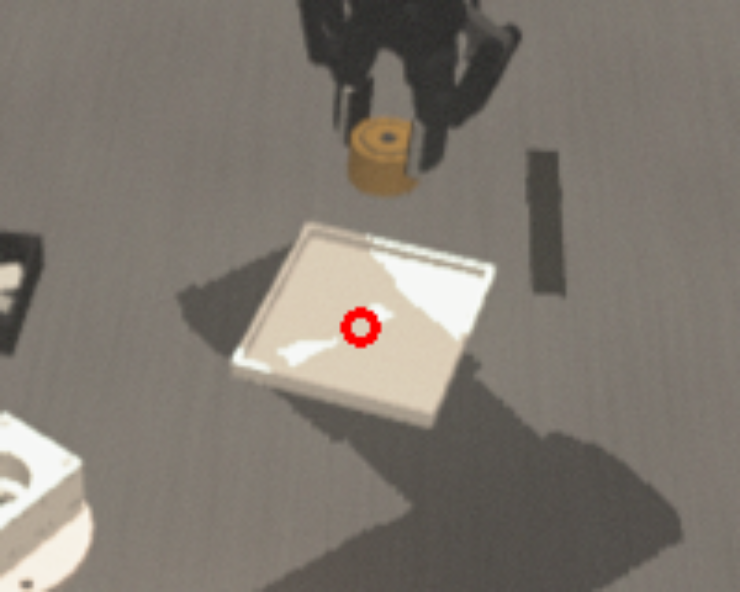

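carry_out(plan=[[[0,0.035,0],[0,0,0],0.03],[[0,0.035,0],[0,0,0],0.03],[[0,0.025,0],[0,0,0],0.03],[[0,0.01,0],[0,0,0],0.03],[[0,0.005,0],[0,0,0],0.03],[[0,0.003,0],[0,0,0],0.03],[[0,0,0],[0,0,0],0.03]])

```text
time_s: 15.48
position: [0.4188, -0.289, 0.0197]
tool_rot: [[0.824, 0.001, 0.566], [-0.566, -0.001, 0.824], [0.001, -1.0, -0.0]]
ft_force: [-0.9, -0.1, -0.8]
grip_width: 0.0419
```

carry_out(plan=[[[0,0.001,0],[0,0,0],0.03],[[0,0.001,0],[0,0,0],0.03],[[0,0,0],[0,0,0],0.03]])

```text
time_s: 15.85
position: [0.4186, -0.2889, 0.0174]
tool_rot: [[0.824, 0.0, 0.566], [-0.566, -0.0, 0.824], [0.0, -1.0, -0.0]]
ft_force: [-0.1, -0.1, -1.3]
grip_width: 0.0417
```

carry_out(plan=[[[0,0.001,0],[0,0,0],0.03],[[0,0.001,0],[0,0,0],0.03],[[0,0,0],[0,0,0],0.03]])

```text
time_s: 16.23
position: [0.4186, -0.2889, 0.0161]
tool_rot: [[0.824, 0.0, 0.566], [-0.566, -0.001, 0.824], [0.001, -1.0, -0.0]]
ft_force: [-2.3, 1.3, 8.3]
grip_width: 0.0419
```

Contact (8 N). Release and retreat.

carry_out(plan=[[[0,0,0],[0,0,0],0.05],[[0,0,0],[0,0,0],0.065],[[0,0,0],[0,0,0],0.065],[[0,-0.02,0],[0,0,0],0.065],[[0,-0.04,0],[0,0,0],0.065],[[0,-0.05,0],[0,0,0],0.065],[[0,-0.03,0],[0,0,0],0.065],[[0,0,0],[0,0,0],0.065]])

```text
time_s: 17.23
position: [0.4192, -0.2895, 0.1572]
tool_rot: [[0.824, 0.003, 0.566], [-0.566, -0.003, 0.824], [0.004, -1.0, -0.001]]
ft_force: [-0.5, -0.4, -0.7]
grip_width: 0.0651
```

```bash
python3 - <<'E'
from h import *
for n in ('wrist','side','scene'):
    s=env.observe();p=env.get_image(n);im=p['image'].copy()
    if n=='side': im=cv2.resize(im[100:260,220:420],None,fx=3.7,fy=3.7)
    if n=='scene': im=cv2.resize(im[140:320,130:340],None,fx=3.3,fy=3.3)
    cv2.imwrite(f'pics/{n}9.png',im[:,:,::-1])
    a=rect(p,.35,.49,-.36,-.22,.029,.0005,s);y=np.argwhere((a[...,0].astype(int)-a[...,2])>60)
    if len(y):print(n,.49-y[:,0].mean()*.0005,-.22-y[:,1].mean()*.0005,len(y))
E
```

```text
wrist 0.41811427339370416 -0.2892013799051315 4638
side 0.4166744820828667 -0.28241426371780515 7144
scene 0.42780303395136043 -0.28637117746207563 8306
```

View pics/wrist9.png

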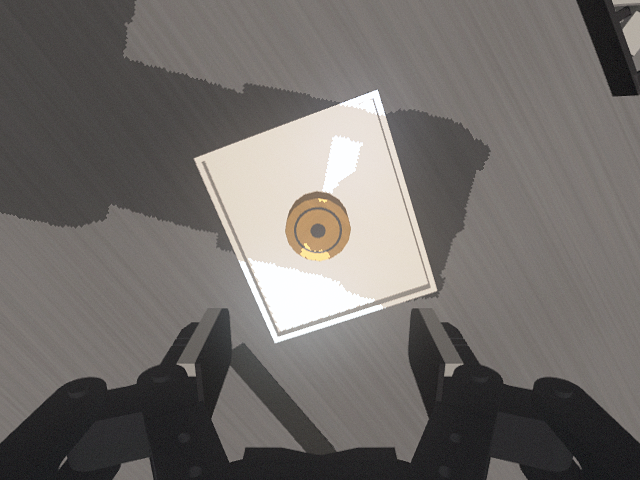

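View pics/side9.png

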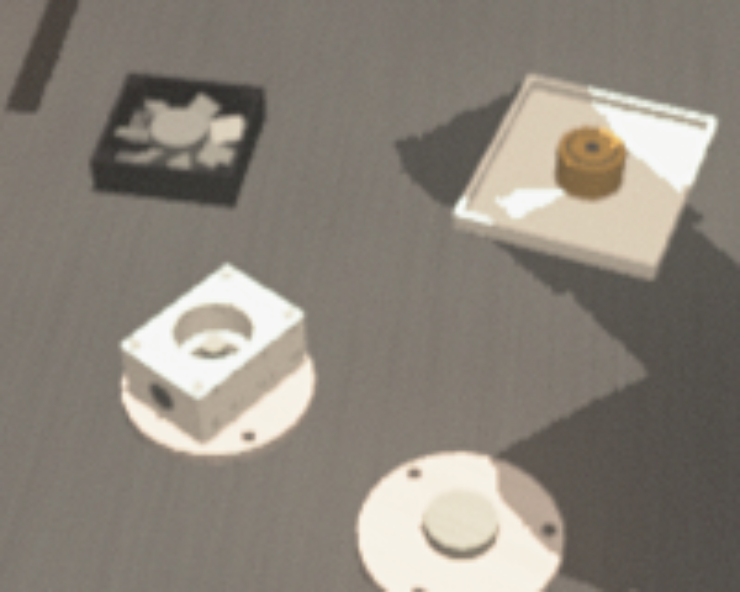

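View pics/scene9.png

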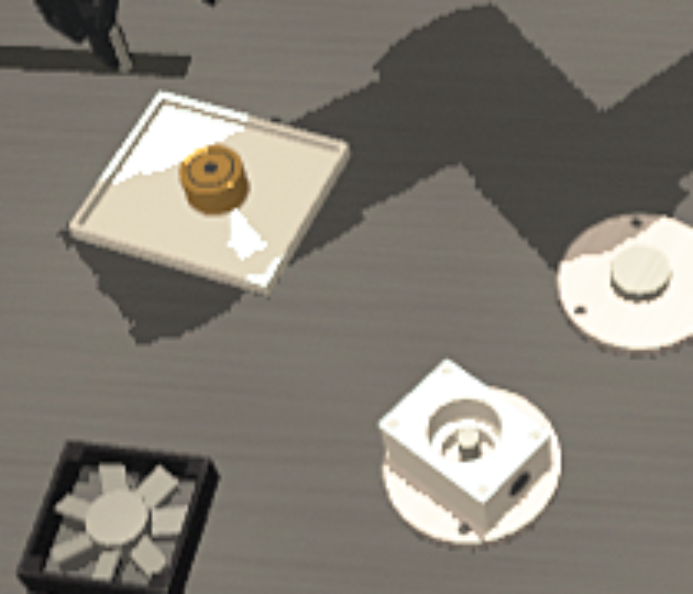

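The wrist view shows the plug upright near the middle of the tray at (318, 230). The other two views show the block flat on its base with the pin in the hole. The gripper is clear, so I'm handing in.

```bash
python3 -c "
from rig import env
print(env.observe()['time_s'],env.close_job())"
```

```text
the job is handed in; nothing more can be done
17.375 None
```

The plug is lying flat near the middle of the tray, and the block is sitting flat on the pin stand's base with the pin in its hole. I handed the job in at 17.4 s of the 54 s allowed.

- **Moves:** I lowered the block over the pin until it touched the base. I then released it, gripped the raised plug, lifted it out, set it down in the tray and backed the gripper away.
- **Last pictures:** All three views agree with this: the plug is upright near the tray's centre, and the gripper is about 150 mm above the bench, touching nothing.
- **Plug position:** The wrist camera puts it at about (0.418, -0.289), within a few mm of the tray's centre.
- **Disagreement:** The scene and side cameras gave plug positions up to about 1 cm off the wrist reading. I think this is because the side of the plug, which they see at a slant, got counted as its top. Either way, the plug is well inside the limits.
- **Forces:** The largest reading I saw was about 8 N, when the plug touched the tray floor. Forces were only read at the end of each move, so a brief peak in between would not show.

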